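# Clear two stacks of tool cases into their colour trays

## Task

Two stacks of tool cases are standing on the garage bench. Take them apart from the top and set each of the five things in the tray of its own colour: flat on the tray's floor, centred and lengthwise between the two end stops. Keep everything upright and set it down gently, without dropping it.

Things in the scene. Friction and masses are not known exactly. Their poses are not given: they have to be found in the camera images.
- socket_case: blue plastic socket case, closed, 110 x 66 x 38 mm (x by y by z), black seam and latches, dark round dots on top. About 0.3 kg. At the start it lies on the bench as the foot of a stack. Origin: centre of the underside; x along the length, y across the width, z up. Flat top and smooth sides: can be gripped across the width.
- screw_box: green plastic screw box, closed, 110 x 66 x 38 mm, white window on top. About 0.3 kg. At the start it lies on the bench as the foot of the other stack. Origin: centre of the underside; x along the length, y across the width, z up. Flat top and smooth sides: can be gripped across the width.
- drill_case: orange drill-bit case, closed, 88 x 58 x 34 mm, silver bars on top. About 0.2 kg. At the start it lies on the blue or on the green case, perhaps askew. Origin: centre of the underside; x along the length, y across the width, z up. Flat top and smooth sides: can be gripped across the width.
- battery: black power-tool battery, 88 x 58 x 34 mm, grey band round the bottom, two silver contacts and a red latch strip on top. About 0.25 kg. At the start it lies on the blue or on the green case (the one without the orange case), perhaps askew. Origin: centre of the underside; x along the length, y across the width, z up. Flat top and smooth sides: can be gripped across the width.
- tape_measure: yellow tape measure lying flat, 56 x 42 x 30 mm, black and silver disc on top. About 0.2 kg. At the start it lies on the orange drill-bit case. Origin: centre of the underside; x along the length, y across the width, z up. Flat top and smooth sides: can be gripped across the width.
- blue_tray: blue tray fixed to the bench, 142 x 78 mm (x by y). Floor 5 mm thick; along each short end (at +x and -x) stands a stop 5 mm thick, its top 13 mm above the bench, leaving 132 mm between the stops; the long sides are open. Origin: centre of the underside, on the bench; x along the length, y across, z up.
- green_tray: green tray fixed to the bench, 142 x 78 mm (x by y). Floor 5 mm thick; along each short end (at +x and -x) stands a stop 5 mm thick, its top 13 mm above the bench, leaving 132 mm between the stops; the long sides are open. Origin: centre of the underside, on the bench; x along the length, y across, z up.
- orange_tray: orange tray fixed to the bench, 120 x 70 mm (x by y). Floor 5 mm thick; along each short end (at +x and -x) stands a stop 5 mm thick, its top 13 mm above the bench, leaving 110 mm between the stops; the long sides are open. Origin: centre of the underside, on the bench; x along the length, y across, z up.
- black_tray: black tray fixed to the bench, 120 x 70 mm (x by y). Floor 5 mm thick; along each short end (at +x and -x) stands a stop 5 mm thick, its top 13 mm above the bench, leaving 110 mm between the stops; the long sides are open. Origin: centre of the underside, on the bench; x along the length, y across, z up.
- yellow_tray: yellow tray fixed to the bench, 88 x 54 mm (x by y). Floor 5 mm thick; along each short end (at +x and -x) stands a stop 5 mm thick, its top 13 mm above the bench, leaving 78 mm between the stops; the long sides are open. Origin: centre of the underside, on the bench; x along the length, y across, z up.

How it is judged:
At the end, for the whole second after the job is handed in: Each of the five things stands upright and at rest on the floor of the tray of its own colour, its centre within 15 mm of the tray's centre and its length within 0.2 rad of the tray's length (either way round) (horizontal distance between socket_case and blue_tray below 0.015 m and angle between the x axis of socket_case and the x axis of blue_tray, either way round below 0.2 rad and z of socket_case in the frame of blue_tray between 0.002 and 0.009 m and angle between each of socket_case, screw_box, drill_case, battery, tape_measure's own z axis and vertical below 0.08 rad and linear speed of each of socket_case, screw_box, drill_case, battery, tape_measure below 0.02 m/s and angular speed of each of socket_case, screw_box, drill_case, battery, tape_measure below 0.2 rad/s and horizontal distance between screw_box and green_tray below 0.015 m and angle between the x axis of screw_box and the x axis of green_tray, either way round below 0.2 rad and z of screw_box in the frame of green_tray between 0.002 and 0.009 m and horizontal distance between drill_case and orange_tray below 0.015 m and angle between the x axis of drill_case and the x axis of orange_tray, either way round below 0.2 rad and z of drill_case in the frame of orange_tray between 0.002 and 0.009 m and horizontal distance between battery and black_tray below 0.015 m and angle between the x axis of battery and the x axis of black_tray, either way round below 0.2 rad and z of battery in the frame of black_tray between 0.002 and 0.009 m and horizontal distance between tape_measure and yellow_tray below 0.015 m and angle between the x axis of tape_measure and the x axis of yellow_tray, either way round below 0.2 rad and z of tape_measure in the frame of yellow_tray between 0.002 and 0.009 m); the robot touches nothing.
It fails at once if one of the five things is tipped more than 35 degrees from upright (angle between any of socket_case, screw_box, drill_case, battery, tape_measure's own z axis and vertical above 0.61 rad).
It fails at once if one of the five things is dropped: it moves faster than 0.6 m/s while out of the fingers (a fall of about 2 cm) ((contact force between the fingers and socket_case below 0.05 N and linear speed of socket_case above 0.6 m/s) or (contact force between the fingers and screw_box below 0.05 N and linear speed of screw_box above 0.6 m/s) or (contact force between the fingers and drill_case below 0.05 N and linear speed of drill_case above 0.6 m/s) or (contact force between the fingers and battery below 0.05 N and linear speed of battery above 0.6 m/s) or (contact force between the fingers and tape_measure below 0.05 N and linear speed of tape_measure above 0.6 m/s)).
It also fails if it takes over 128 s, if anything falls off the work surface, if the arm or the gripper's body presses on something with over 40 N, if the wrist force passes 120 N, or if a joint passes its speed limit or range.

## Robot

A 6-joint arm with a two-finger parallel gripper is mounted at the origin on the work surface. World frame = base frame: x ahead of the robot, y to its left, z up, the work surface at z = 0. Lengths are in m, angles in rad, forces in N, time in s.
With the tool pointing down it reaches from about 0.225 to 0.875 m from the base axis. Payload 3.4 kg.
Tool frame: the origin (TCP) lies at the very end of the fingers, on their centre line; the grasp point (between the pads) lies 19 mm behind it (manip.grasp_offset is the distance from the TCP to the grasp point, in m); x points along the fingers, y is the direction in which the jaws open and shut, and the axes are right-handed (so a half turn about x gives the same grasp; the last joint's range is limited). The gripper opens to 85 mm and grips with 20 to 120 N. Pads are 22 mm wide; open, the fingers measure 114 mm over their backs; the gripper's body (76 mm by 85 mm) begins 54 mm behind the grasp point. The pads swing forward as they close: fully open they stand 13 mm farther back than shut.
Start: joints at [-1.423, 0.276, 1.505, -0, 1.361, -0.121], TCP at [0.153, -0.554, 0.231] pointing down, gripper open.
Joint ranges: [-2.89, 2.89], [-0.75, 2.08], [0.22, 2.7], [-1.18, 4.32], [0.11, 2.71], [-2.7, 2.7]. Speed limits (rad/s): [2.57, 2.57, 3.14, 3.14, 3.14, 3.14].

## Interface

Orientations are given as a unit quaternion [w, x, y, z].
In Python, from rig import manip gives the robot as it stands.
- The arm moves only by the tool step_arm, never from a script. Its argument "increments" is a list of rows, each an object with "grip": the opening, from 0 (shut) to 1 (fully open); "delta_pos": the shift along the world's x, y, z in m, a list of three; "twist": the turn about the world's z in degrees. A call has 1 to 10 rows; each row shifts and turns the commanded pose from where the row before left it; what a row does not reach is not made up. A row lasts 1/12 s, in which the tool goes at most 41.7 mm and 7.16 degrees, less where a joint would pass 70% of its speed; a pose out of reach is approached as far as the arm can. A call with a gripper value outside its range is refused whole. The fingers move at their own pace and stop on an object; "force" is the grip in N (left out, the last holds). Time passes only in rows, so rows that do not move let the fingers close. It gives the time, the measured TCP pose, the force and the opening at its end, in the units of the state.
- manip.get_state(): the state, without advancing time (a new reading comes with each control period).
- manip.get_image(name): name is "side" or "top"; returns a dict with "img" (400x640x3 uint8, red, green, blue), "fx", "fy", "cx", "cy" (pixels), "D" ([k1, k2, p1, p2, k3] as OpenCV has them; the pictures are not rectified), "rvec" (rotation vector, rad) and "tvec" (3), from world to camera coordinates, as OpenCV has them. Camera axes: x right, y down, z forward; pixel columns grow to the right and rows downward; lengths in m; the calibration is good to about 2 mm. A picture is of the moment at which its call begins. There is no depth.
- manip.sign_off(): hands the job in, once; it reports no verdict.
The state is a dict: "clock": time; "qpos": joint angles; "qd": joint speeds; "effort": joint torques, N m; "position": TCP position; "ee_rot": TCP orientation; "contact_force": force on the tool from outside, world axes, zero at the start; "moment": the same for the moment, N m; "width": finger opening in m.
Only numpy, scipy, OpenCV 4.12 (cv2) and the standard library are available. Lean on these libraries where they do the work, as an engineer would, in place of code of your own. Each camera call takes 0.05 s, during which the arm holds its last target. There are 200 camera calls.

## Working session

There is one attempt and no reset: what is moved stays moved. The work goes in short steps, Python scripts to look and compute and a tool call to move; the robot and the scene stay as the last step left them, time stands still between calls to the robot, and variables do not carry over. Pictures are saved under pics/ and viewed, about 12 in all and at most 16, crops included, and the job is handed in when it is done.

Besides the shell and the picture viewer there is one more tool, called after "Emit:" in YAML: its name, and indented under it one key for each argument. step_arm: Moves the arm, as the interface text tells. Its arguments: {"type":"object","properties":{"increments":{"type":"array"},"force":{"type":"number"}},"required":["increments"]}

```bash
ls; mkdir -p pics; python3 - <<'E'
from rig import manip
import cv2,numpy as np
for n in("top","side"):
    d=manip.get_image(n); cv2.imwrite(f"pics/{n}0.png",d["img"][:,:,::-1]); np.save(f"pics/{n}0.npy",d,allow_pickle=True)
    R=cv2.Rodrigues(np.array(d["rvec"]))[0]; print(n,d["fx"],d["D"],-R.T@np.array(d["tvec"]).ravel(),R[2])
print(manip.get_state(),manip.grasp_offset)
E
```

```text
pics
top 471.81657667094345 [-0.0151641  0.         0.         0.         0.       ] [0.46952242 0.00453259 1.24884577] [ 0.079444   -0.01728611 -0.99668944]
side 516.1105245904954 [-0.07169673  0.          0.          0.          0.        ] [0.08067322 0.67286991 1.039914  ] [ 0.36905739 -0.5401652  -0.75631885]
{'clock': 0.1, 'qpos': array([-1.42296889e+00,  2.76538408e-01,  1.50600350e+00, -5.55082757e-06,
        1.36071377e+00, -1.21019476e-01]), 'qd': array([ 1.76817936e-03, -7.93142564e-04, -3.84094331e-03,  5.16506724e-05,
        1.62662698e-03, -6.89961064e-04]), 'effort': array([ 1.19637261e-03, -4.17701590e+01, -2.46404546e+01, -2.21789251e-04,
        5.82336477e-03,  2.87261543e-06]), 'position': array([ 0.15264333, -0.55387809,  0.23052363]), 'ee_rot': array([-0.09417822, -0.70071771, -0.095354  ,  0.70073731]), 'contact_force': array([ 0.03451802,  1.01839251, -0.31059404]), 'moment': array([-0.02413263, -0.02077439,  0.0140799 ]), 'width': 0.08552827115790908} 0.0187
```

View pics/top0.png

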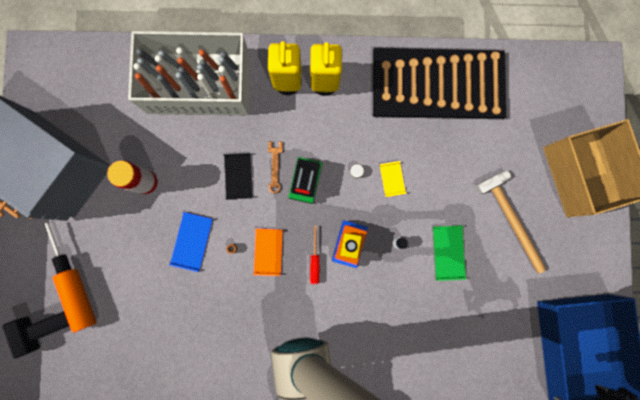

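View pics/side0.png

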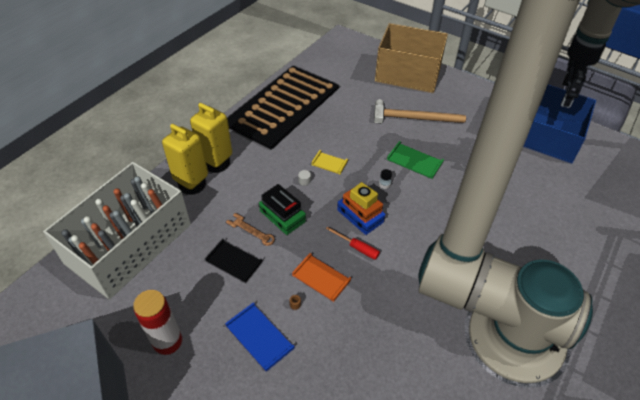

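```bash
cat > h.py <<'E'
import cv2,numpy as np
from rig import manip
def grab(n,save=None):
    d=manip.get_image(n)
    if save: np.save(f"pics/{save}.npy",d,allow_pickle=True)
    return d
def load(s): return np.load(f"pics/{s}.npy",allow_pickle=True).item()
def cast(d,uv,z):
    K=np.array([[d["fx"],0,d["cx"]],[0,d["fy"],d["cy"]],[0,0,1.]])
    p=cv2.undistortPoints(np.float64(uv).reshape(-1,1,2),K,np.float64(d["D"])).reshape(-1,2)
    R=cv2.Rodrigues(np.float64(d["rvec"]))[0]; t=np.float64(d["tvec"]).ravel()
    c=-R.T@t; r=np.c_[p,np.ones(len(p))]@R
    return (c+r*((z-c[2])/r[:,2])[:,None])[:,:2]
def proj(d,P):
    K=np.array([[d["fx"],0,d["cx"]],[0,d["fy"],d["cy"]],[0,0,1.]])
    return cv2.projectPoints(np.float64(P).reshape(-1,1,3),np.float64(d["rvec"]),np.float64(d["tvec"]),K,np.float64(d["D"]))[0].reshape(-1,2)
RNG=dict(blue=((100,130,50),(125,255,255)),green=((50,120,30),(85,255,255)),orange=((5,150,120),(16,255,255)),yellow=((20,130,120),(35,255,255)),black=((0,0,0),(180,255,45)))
def mask(d,col,box):
    h=cv2.cvtColor(d["img"],cv2.COLOR_RGB2HSV); m=cv2.inRange(h,*RNG[col]); o=np.zeros_like(m)
    u0,v0,u1,v1=box; o[v0:v1,u0:u1]=m[v0:v1,u0:u1]; return o
def rect(d,col,box,z):
    m=mask(d,col,box); cs=cv2.findContours(m,cv2.RETR_EXTERNAL,cv2.CHAIN_APPROX_NONE)[0]
    c=max(cs,key=cv2.contourArea).reshape(-1,2)
    # pixel centres: expand half a pixel via upscaled mask
    m2=cv2.drawContours(np.zeros_like(m),[c.reshape(-1,1,2)],-1,255,-1)
    v,u=np.nonzero(m2); P=np.concatenate([cast(d,np.c_[u+a,v+b],z) for a in(-.5,.5) for b in(-.5,.5)])
    (c,s,a)=cv2.minAreaRect(P.astype(np.float32)*1000)
    w,h=s
    if w<h: w,h,a=h,w,a+90
    return np.round([c[0],c[1],w,h,(a+90)%180-90],1), len(u)
E
python3 - <<'E'
from h import *
d=load("top0")
T=dict(blue=(160,200,225,285),orange=(245,220,290,285),green=(425,215,475,290),yellow=(372,150,415,205),black=(215,145,262,208))
for k,b in T.items(): print("tray",k,rect(d,k,b,0.007))
for k,b,z in(("yellow",(325,215,380,275),.102),("orange",(325,215,380,275),.072),("blue",(325,215,380,275),.038),("green",(280,150,330,210),.038),("black",(280,150,330,210),.072)): print(k,rect(d,k,b,z))
cv2.imwrite("pics/c1.png",cv2.resize(d["img"][140:290,220:420,::-1],(800,600),interpolation=cv2.INTER_CUBIC))
E
```

```text
tray blue (array([464.8, 325.3, 147. ,  82.6, -12.7]), 1675)
tray orange (array([440.2, 123.7, 123.3,  74.1,  -1.3]), 1264)
tray green (array([ 443.3, -352.2,  144.7,   81.2,    3.1]), 1591)
tray yellow (array([ 637.3, -202.8,   93.3,   60.4,   11.1]), 707)
tray black (array([639.3, 206.9, 120. ,  68.8,   4.1]), 1083)
yellow (array([460.3, -84.9,  60.2,  47.9, -10.1]), 435)
orange (array([462.6, -87.8,  87.8,  59.9, -16.3]), 272)
blue (array([464.7, -86.4, 113.4,  69. , -15.2]), 234)
green (array([626.6,  29.4, 111.4,  67.9, -11.8]), 242)
black (array([628.8,  27.4,  90.2,  58.6, -10. ]), 475)
```

View pics/c1.png

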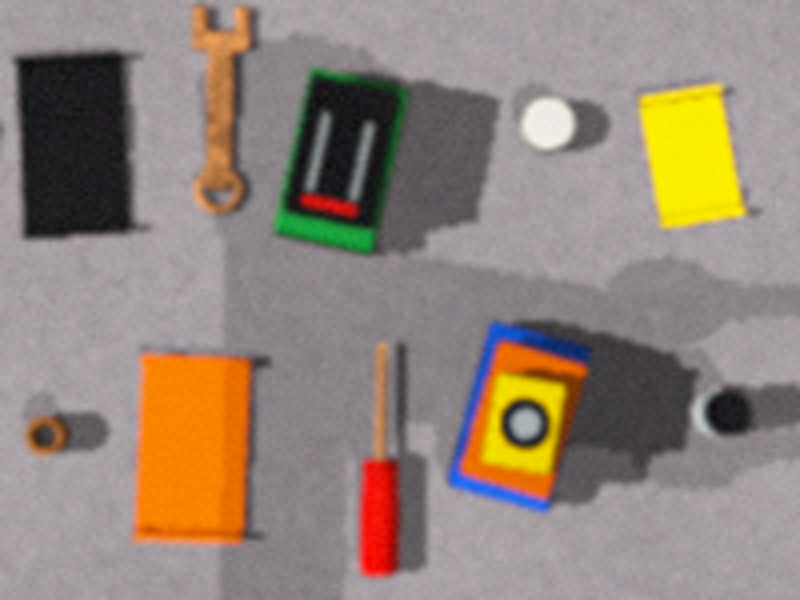

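```bash
cat >> h.py <<'E'
from scipy.spatial.transform import Rotation as Ro
def yaw():
    s=manip.get_state(); q=s["ee_rot"]; M=Ro.from_quat([q[1],q[2],q[3],q[0]]).as_matrix()
    return s["position"],M[:,0],np.degrees(np.arctan2(M[1,1],M[0,1]))
def togo(x,y,a):   # mm, object length angle deg
    p,ax,t=yaw(); dt=(a+90-t+90)%180-90
    print("pos",p.round(4),"tooly",t.round(1),"delta mm",np.round([x-p[0]*1e3,y-p[1]*1e3],1),"twist",round(dt,1),"j6",manip.get_state()["qpos"][[0,5]].round(2))
E
python3 -c "
from h import *
print(yaw()[1]);togo(460.3,-84.9,-10.1)"
```

```text
[-2.50316074e-04  1.64408877e-03 -9.99998617e-01]
pos [ 0.1526 -0.5539  0.2305] tooly -74.6 delta mm [307.7 469. ] twist -25.5 j6 [-1.42 -0.12]
```

Emit:
step_arm:
  increments:
    - {"grip": 1, "delta_pos": [0.022, 0.0335, 0], "twist": -1.8}
    - {"grip": 1, "delta_pos": [0.022, 0.0335, 0], "twist": -1.8}
    - {"grip": 1, "delta_pos": [0.022, 0.0335, 0], "twist": -1.8}
    - {"grip": 1, "delta_pos": [0.022, 0.0335, 0], "twist": -1.8}
    - {"grip": 1, "delta_pos": [0.022, 0.0335, 0], "twist": -1.8}
    - {"grip": 1, "delta_pos": [0.022, 0.0335, 0], "twist": -1.8}
    - {"grip": 1, "delta_pos": [0.022, 0.0335, 0], "twist": -1.8}
    - {"grip": 1, "delta_pos": [0.022, 0.0335, 0], "twist": -1.8}
    - {"grip": 1, "delta_pos": [0.022, 0.0335, 0], "twist": -1.8}
    - {"grip": 1, "delta_pos": [0.022, 0.0335, 0], "twist": -1.8}
  force: 40

```text
clock: 0.93
position: [0.3731, -0.2174, 0.2312]
ee_rot: [0.017, -0.707, 0.017, 0.707]
contact_force: [-0.2, -0.4, -1.1]
width: 0.0851
```

Emit:
step_arm:
  increments:
    - {"grip": 1, "delta_pos": [0.022, 0.0335, -0.01], "twist": -1.8}
    - {"grip": 1, "delta_pos": [0.022, 0.0335, -0.02], "twist": -1.8}
    - {"grip": 1, "delta_pos": [0.022, 0.0335, -0.01], "twist": -1.9}
    - {"grip": 1, "delta_pos": [0.022, 0.0335, -0.01], "twist": -2}
    - {"grip": 1, "delta_pos": [0, 0, 0], "twist": 0}
    - {"grip": 1, "delta_pos": [0, 0, 0], "twist": 0}

```text
clock: 1.43
position: [0.4592, -0.0857, 0.1817]
ee_rot: [0.061, -0.704, 0.06, 0.705]
contact_force: [-0.0, -0.2, 0.4]
width: 0.0852
```

```bash
python3 -c "
from h import *
togo(460.3,-84.9,-10.1)"
```

```text
pos [ 0.4592 -0.0857  0.1817] tooly -99.8 delta mm [1.1 0.8] twist -0.3 j6 [-0.33  1.41]
```

Emit:
step_arm:
  increments:
    - {"grip": 1, "delta_pos": [0.001, 0.001, -0.025], "twist": 0}
    - {"grip": 1, "delta_pos": [0, 0, -0.025], "twist": 0}
    - {"grip": 1, "delta_pos": [0, 0, -0.025], "twist": 0}
    - {"grip": 1, "delta_pos": [0, 0, -0.018], "twist": 0}
    - {"grip": 1, "delta_pos": [0, 0, -0.01], "twist": 0}
    - {"grip": 1, "delta_pos": [0, 0, -0.005], "twist": 0}
    - {"grip": 1, "delta_pos": [0, 0, 0], "twist": 0}
    - {"grip": 1, "delta_pos": [0, 0, 0], "twist": 0}

```text
clock: 2.1
position: [0.4603, -0.0877, 0.0752]
ee_rot: [-0.062, 0.705, -0.063, -0.704]
contact_force: [-0.0, -0.3, -0.7]
width: 0.0854
```

Emit:
step_arm:
  increments:
    - {"grip": 0.4, "delta_pos": [0, 0, 0], "twist": 0}
    - {"grip": 0.4, "delta_pos": [0, 0, 0], "twist": 0}
    - {"grip": 0.3, "delta_pos": [0, 0, 0], "twist": 0}
    - {"grip": 0.3, "delta_pos": [0, 0, 0], "twist": 0}
    - {"grip": 0.3, "delta_pos": [0, 0, 0], "twist": 0}
    - {"grip": 0.3, "delta_pos": [0, 0, 0], "twist": 0}
    - {"grip": 0.3, "delta_pos": [0, 0, 0], "twist": 0}
    - {"grip": 0.3, "delta_pos": [0, 0, 0], "twist": 0}

```text
clock: 2.77
position: [0.4607, -0.0871, 0.0755]
ee_rot: [-0.062, 0.705, -0.062, -0.704]
contact_force: [-1.2, -0.6, 6.0]
width: 0.0414
```

Emit:
step_arm:
  increments:
    - {"grip": 0.3, "delta_pos": [0, 0, 0.02], "twist": 0}
    - {"grip": 0.3, "delta_pos": [0, 0, 0.03], "twist": 0}
    - {"grip": 0.3, "delta_pos": [0, 0, 0.02], "twist": 0}
    - {"grip": 0.3, "delta_pos": [0.0294, -0.0193, 0], "twist": 3.5}
    - {"grip": 0.3, "delta_pos": [0.0294, -0.0193, 0], "twist": 3.5}
    - {"grip": 0.3, "delta_pos": [0.0294, -0.0193, 0], "twist": 3.5}
    - {"grip": 0.3, "delta_pos": [0.0294, -0.0193, 0], "twist": 3.5}
    - {"grip": 0.3, "delta_pos": [0.0294, -0.0193, 0], "twist": 3.6}
    - {"grip": 0.3, "delta_pos": [0.0294, -0.0193, 0], "twist": 3.6}
    - {"grip": 0.3, "delta_pos": [0, 0, 0], "twist": 0}

```text
clock: 3.6
position: [0.6425, -0.2068, 0.143]
ee_rot: [0.07, 0.706, 0.067, -0.702]
contact_force: [0.6, -0.1, -1.2]
width: 0.0415
```

```bash
python3 -c "
from h import *
togo(637.3,-202.8,11.1)
d=grab('top','top1');cv2.imwrite('pics/c2.png',cv2.resize(d['img'][130:290,260:460,::-1],(800,640))[:600])"
```

```text
pos [ 0.6425 -0.2068  0.143 ] tooly -78.9 delta mm [-5.2  4. ] twist -0.0 j6 [-0.41  0.96]
```

View pics/c2.png

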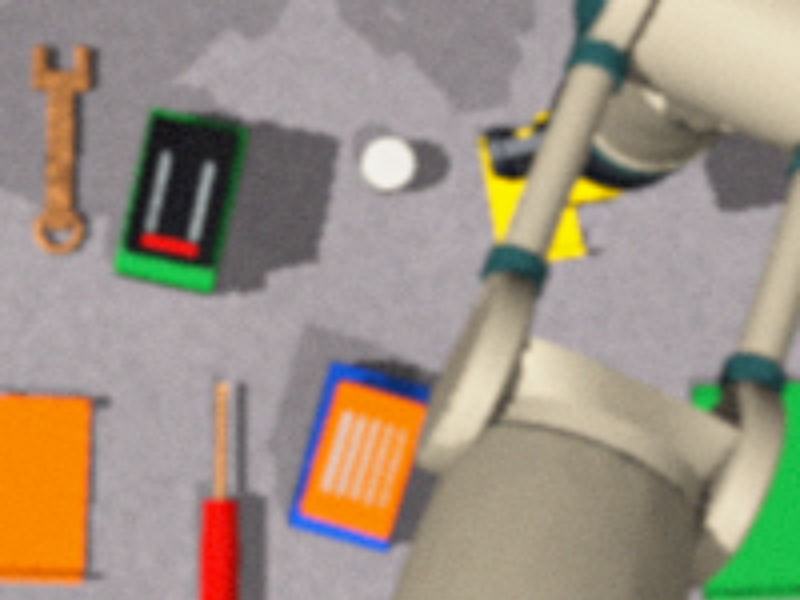

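Emit:
step_arm:
  increments:
    - {"grip": 0.3, "delta_pos": [0, 0, -0.03], "twist": 0}
    - {"grip": 0.3, "delta_pos": [0, 0, -0.03], "twist": 0}
    - {"grip": 0.3, "delta_pos": [0, 0, -0.03], "twist": 0}
    - {"grip": 0.3, "delta_pos": [0, 0, -0.025], "twist": 0}
    - {"grip": 0.3, "delta_pos": [0, 0, 0], "twist": 0}
    - {"grip": 0.3, "delta_pos": [0, 0, 0], "twist": 0}
    - {"grip": 0.3, "delta_pos": [0, 0, 0], "twist": 0}

```text
clock: 4.23
position: [0.6371, -0.2025, 0.031]
ee_rot: [0.069, 0.704, 0.068, -0.703]
contact_force: [1.2, -0.4, -1.4]
width: 0.0412
```

```bash
python3 -c "
from h import *
togo(637.3,-202.8,11.1)"
```

```text
pos [ 0.6371 -0.2025  0.031 ] tooly -78.9 delta mm [ 0.2 -0.3] twist -0.0 j6 [-0.41  0.97]
```

Emit:
step_arm:
  increments:
    - {"grip": 0.3, "delta_pos": [0, 0, -0.008], "twist": 0}
    - {"grip": 0.3, "delta_pos": [0, 0, -0.007], "twist": 0}
    - {"grip": 0.3, "delta_pos": [0, 0, -0.004], "twist": 0}
    - {"grip": 0.3, "delta_pos": [0, 0, -0.003], "twist": 0}
    - {"grip": 0.3, "delta_pos": [0, 0, 0], "twist": 0}
    - {"grip": 0.3, "delta_pos": [0, 0, 0], "twist": 0}

```text
clock: 4.73
position: [0.6365, -0.2025, 0.0086]
ee_rot: [0.068, 0.704, 0.068, -0.704]
contact_force: [-2.5, 0.8, 3.7]
width: 0.0413
```

Emit:
step_arm:
  increments:
    - {"grip": 0.6, "delta_pos": [0, 0, 0], "twist": 0}
    - {"grip": 0.7, "delta_pos": [0, 0, 0], "twist": 0}
    - {"grip": 1, "delta_pos": [0, 0, 0], "twist": 0}
    - {"grip": 1, "delta_pos": [0, 0, 0], "twist": 0}
    - {"grip": 1, "delta_pos": [0, 0, 0.02], "twist": 0}
    - {"grip": 1, "delta_pos": [0, 0, 0.03], "twist": 0}
    - {"grip": 1, "delta_pos": [0, 0, 0.04], "twist": 0}
    - {"grip": 1, "delta_pos": [0, 0, 0.04], "twist": 0}
    - {"grip": 1, "delta_pos": [-0.0294, 0.0193, 0], "twist": -4}
    - {"grip": 1, "delta_pos": [-0.0294, 0.0193, 0], "twist": -4}

```text
clock: 5.57
position: [0.581, -0.1655, 0.1412]
ee_rot: [0.019, 0.71, 0.016, -0.704]
contact_force: [-0.5, 0.4, -1.7]
width: 0.0854
```

```bash
python3 -c "
from h import *
d=grab('top','top2'); b=(325,205,385,275)
print(rect(d,'orange',b,.072),rect(d,'blue',b,.038),rect(d,'yellow',(365,140,420,205),.02))
cv2.imwrite('pics/c3.png',cv2.resize(d['img'][130:290,260:460,::-1],(800,640))[:600]);togo(462.6,-87.8,-16.3)"
```

```text
Traceback (most recent call last):
  File "h.py", line 23, in rect
    c=max(cs,key=cv2.contourArea).reshape(-1,2)
      ~~~^^^^^^^^^^^^^^^^^^^^^^^^
ValueError: max() iterable argument is empty
```

```bash
python3 -c "
from h import *
b=(325,205,385,275)
for s in('top1','top2'):
  d=load(s)
  for c,z in(('orange',.072),('blue',.038)):
    try: print(s,c,rect(d,c,b,z))
    except Exception as e: print(e)
d=grab('side','side2')
cv2.imwrite('pics/c3.png',cv2.resize(d['img'][130:280,230:450,::-1],(800,545)));togo(462.6,-87.8,-16.3)"
```

```text
top1 orange (array([462.3, -88.1,  88.6,  60.7, -16.3]), 791)
top1 blue (array([464.8, -86.2, 113.5,  68.3, -14.5]), 216)
top2 orange (array([464.9, -79.1,  88.9,  42.6, -18. ]), 497)
top2 blue (array([467.5, -76. , 114.1,  51.2, -18. ]), 170)
pos [ 0.5715 -0.1602  0.1374] tooly -86.9 delta mm [-108.9   72.4] twist -19.4 j6 [-0.39  1.13]
```

View pics/c3.png

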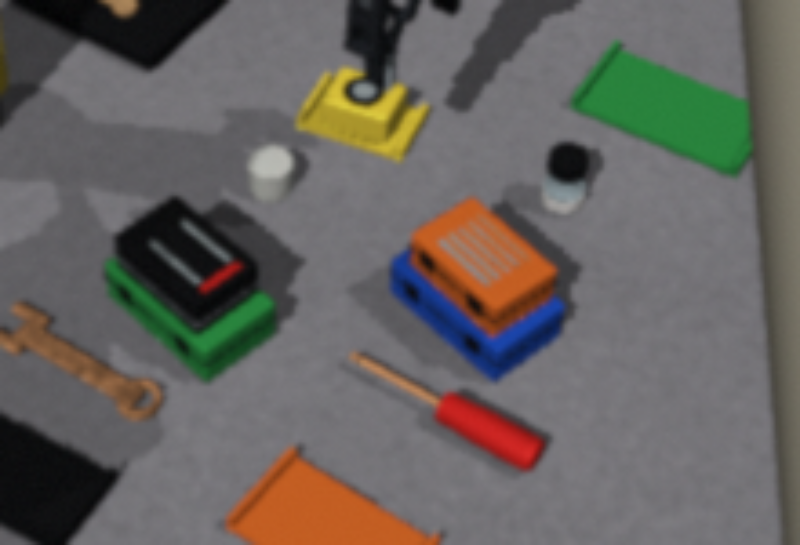

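Emit:
step_arm:
  increments:
    - {"grip": 1, "delta_pos": [-0.0272, 0.018, 0], "twist": -4.85}
    - {"grip": 1, "delta_pos": [-0.0272, 0.018, 0], "twist": -4.85}
    - {"grip": 1, "delta_pos": [-0.0272, 0.018, 0], "twist": -4.85}
    - {"grip": 1, "delta_pos": [-0.0272, 0.018, 0], "twist": -4.85}
    - {"grip": 1, "delta_pos": [0, 0, -0.02], "twist": 0}
    - {"grip": 1, "delta_pos": [0, 0, 0], "twist": 0}
    - {"grip": 1, "delta_pos": [0, 0, 0], "twist": 0}
    - {"grip": 1, "delta_pos": [0, 0, 0], "twist": 0}

```text
clock: 6.33
position: [0.4705, -0.0926, 0.1182]
ee_rot: [-0.1, 0.701, -0.1, -0.699]
contact_force: [0.8, 0.4, -0.6]
width: 0.0855
```

```bash
python3 -c "
from h import *
togo(462.4,-88,-16.3)"
```

```text
pos [ 0.4705 -0.0926  0.1182] tooly -106.3 delta mm [-8.1  4.6] twist -0.0 j6 [-0.34  1.52]
```

Emit:
step_arm:
  increments:
    - {"grip": 1, "delta_pos": [-0.008, 0.0046, 0], "twist": 0}
    - {"grip": 1, "delta_pos": [0, 0, -0.02], "twist": 0}
    - {"grip": 1, "delta_pos": [0, 0, -0.025], "twist": 0}
    - {"grip": 1, "delta_pos": [0, 0, -0.02], "twist": 0}
    - {"grip": 1, "delta_pos": [0, 0, -0.01], "twist": 0}
    - {"grip": 1, "delta_pos": [0, 0, 0], "twist": 0}
    - {"grip": 1, "delta_pos": [0, 0, 0], "twist": 0}
    - {"grip": 1, "delta_pos": [0, 0, 0], "twist": 0}

```text
clock: 7.0
position: [0.462, -0.0877, 0.0435]
ee_rot: [-0.1, 0.701, -0.1, -0.699]
contact_force: [-0.5, -0.1, -0.6]
width: 0.0854
```

Emit:
step_arm:
  increments:
    - {"grip": 0.6, "delta_pos": [0, 0, 0], "twist": 0}
    - {"grip": 0.6, "delta_pos": [0, 0, 0], "twist": 0}
    - {"grip": 0.5, "delta_pos": [0, 0, 0], "twist": 0}
    - {"grip": 0.5, "delta_pos": [0, 0, 0], "twist": 0}
    - {"grip": 0.5, "delta_pos": [0, 0, 0], "twist": 0}
    - {"grip": 0.5, "delta_pos": [0, 0, 0], "twist": 0}
    - {"grip": 0.5, "delta_pos": [0, 0, 0], "twist": 0}

```text
clock: 7.58
position: [0.4617, -0.0878, 0.0438]
ee_rot: [-0.1, 0.701, -0.1, -0.699]
contact_force: [-1.5, -0.8, 6.6]
width: 0.0574
```

```bash
python3 -c "
from h import *
togo(440.2,123.7,-1.3)"
```

```text
pos [ 0.4617 -0.0878  0.0438] tooly -106.3 delta mm [-21.5 211.5] twist 15.0 j6 [-0.34  1.52]
```

Emit:
step_arm:
  increments:
    - {"grip": 0.5, "delta_pos": [0, 0, 0.015], "twist": 0}
    - {"grip": 0.5, "delta_pos": [0, 0, 0.025], "twist": 0}
    - {"grip": 0.5, "delta_pos": [0, 0, 0.02], "twist": 0}
    - {"grip": 0.5, "delta_pos": [0, 0, 0.01], "twist": 0}
    - {"grip": 0.5, "delta_pos": [-0.0035, 0.0352, 0], "twist": 2.5}
    - {"grip": 0.5, "delta_pos": [-0.0036, 0.0353, 0], "twist": 2.5}
    - {"grip": 0.5, "delta_pos": [-0.0036, 0.0353, 0], "twist": 2.5}
    - {"grip": 0.5, "delta_pos": [-0.0036, 0.0353, 0], "twist": 2.5}
    - {"grip": 0.5, "delta_pos": [-0.0036, 0.0352, 0], "twist": 2.5}
    - {"grip": 0.5, "delta_pos": [-0.0036, 0.0352, 0], "twist": 2.5}

```text
clock: 8.42
position: [0.4384, 0.1258, 0.1126]
ee_rot: [0.007, -0.707, 0.007, 0.707]
contact_force: [-0.1, -0.2, -2.6]
width: 0.0573
```

Emit:
step_arm:
  increments:
    - {"grip": 0.5, "delta_pos": [0, 0, 0], "twist": 0}
    - {"grip": 0.5, "delta_pos": [0, 0, -0.025], "twist": 0}
    - {"grip": 0.5, "delta_pos": [0, 0, -0.03], "twist": 0}
    - {"grip": 0.5, "delta_pos": [0, 0, -0.025], "twist": 0}
    - {"grip": 0.5, "delta_pos": [0, 0, 0], "twist": 0}
    - {"grip": 0.5, "delta_pos": [0, 0, 0], "twist": 0}
    - {"grip": 0.5, "delta_pos": [0, 0, 0], "twist": 0}

```text
clock: 9.0
position: [0.4404, 0.1241, 0.0336]
ee_rot: [-0.008, 0.708, -0.008, -0.707]
contact_force: [0.8, 0.8, -2.9]
width: 0.0571
```

```bash
python3 -c "
from h import *
togo(440.2,123.7,-1.3)"
```

```text
pos [0.4404 0.1241 0.0336] tooly -91.3 delta mm [-0.2 -0.4] twist 0.0 j6 [0.12 1.72]
```

Emit:
step_arm:
  increments:
    - {"grip": 0.5, "delta_pos": [0, 0, -0.009], "twist": 0}
    - {"grip": 0.5, "delta_pos": [0, 0, -0.007], "twist": 0}
    - {"grip": 0.5, "delta_pos": [0, 0, -0.004], "twist": 0}
    - {"grip": 0.5, "delta_pos": [0, 0, -0.0025], "twist": 0}
    - {"grip": 0.5, "delta_pos": [0, 0, 0], "twist": 0}
    - {"grip": 0.5, "delta_pos": [0, 0, 0], "twist": 0}
    - {"grip": 0.5, "delta_pos": [0, 0, 0], "twist": 0}

```text
clock: 9.58
position: [0.4393, 0.1241, 0.0109]
ee_rot: [0.008, -0.707, 0.008, 0.707]
contact_force: [-2.3, 0.4, 6.4]
width: 0.0569
```

Emit:
step_arm:
  increments:
    - {"grip": 0.75, "delta_pos": [0, 0, 0], "twist": 0}
    - {"grip": 0.85, "delta_pos": [0, 0, 0], "twist": 0}
    - {"grip": 1, "delta_pos": [0, 0, 0], "twist": 0}
    - {"grip": 1, "delta_pos": [0, 0, 0], "twist": 0}
    - {"grip": 1, "delta_pos": [0, 0, 0.02], "twist": 0}
    - {"grip": 1, "delta_pos": [0, 0, 0.03], "twist": 0}
    - {"grip": 1, "delta_pos": [0, 0, 0.04], "twist": 0}
    - {"grip": 1, "delta_pos": [0, 0, 0.03], "twist": 0}

```text
clock: 10.25
position: [0.4399, 0.1242, 0.1323]
ee_rot: [-0.008, 0.707, -0.008, -0.707]
contact_force: [-0.1, -0.6, -0.3]
width: 0.0854
```

Emit:
step_arm:
  increments:
    - {"grip": 1, "delta_pos": [0.0041, -0.035, 0], "twist": -2.25}
    - {"grip": 1, "delta_pos": [0.0041, -0.035, 0], "twist": -2.25}
    - {"grip": 1, "delta_pos": [0.0041, -0.035, 0], "twist": -2.25}
    - {"grip": 1, "delta_pos": [0.0041, -0.035, 0], "twist": -2.25}
    - {"grip": 1, "delta_pos": [0.0041, -0.035, 0], "twist": -2.25}
    - {"grip": 1, "delta_pos": [0.0041, -0.035, 0], "twist": -2.25}
    - {"grip": 1, "delta_pos": [0, 0, -0.02], "twist": 0}
    - {"grip": 1, "delta_pos": [0, 0, -0.02], "twist": 0}
    - {"grip": 1, "delta_pos": [0, 0, 0], "twist": 0}
    - {"grip": 1, "delta_pos": [0, 0, 0], "twist": 0}

```text
clock: 11.08
position: [0.4631, -0.0856, 0.0895]
ee_rot: [0.091, -0.7, 0.091, 0.702]
contact_force: [0.8, -0.2, 0.7]
width: 0.0854
```

```bash
python3 -c "
from h import *
togo(464.8,-86.3,-14.8)
d=grab('top','top3')
print(rect(d,'orange',(240,210,300,285),.039)); print(rect(d,'blue',(325,205,385,275),.038))
e=grab('side','side3')
cv2.imwrite('pics/c4.png',np.vstack([cv2.resize(d['img'][130:290,220:460,::-1],(450,300)),cv2.resize(e['img'][130:310,220:490,::-1],(450,300))]))"
```

```text
pos [ 0.4631 -0.0856  0.0895] tooly -104.8 delta mm [ 1.7 -0.7] twist 0.0 j6 [-0.33  1.5 ]
(array([440.8, 121.1, 120. ,  71.9,  -0.8]), 1252)
(array([413.2, -81.2,  47.3,  10.5,  74.7]), 47)
```

View pics/c4.png

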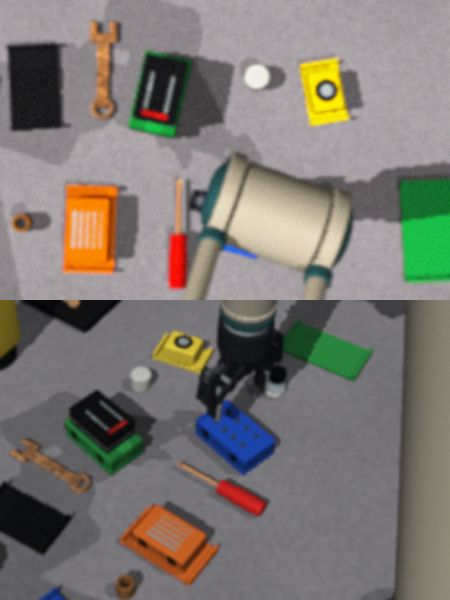

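Emit:
step_arm:
  increments:
    - {"grip": 1, "delta_pos": [0.0015, -0.0007, 0], "twist": 0}
    - {"grip": 1, "delta_pos": [0, 0, -0.02], "twist": 0}
    - {"grip": 1, "delta_pos": [0, 0, -0.025], "twist": 0}
    - {"grip": 1, "delta_pos": [0, 0, -0.02], "twist": 0}
    - {"grip": 1, "delta_pos": [0, 0, -0.01], "twist": 0}
    - {"grip": 1, "delta_pos": [0, 0, -0.007], "twist": 0}
    - {"grip": 1, "delta_pos": [0, 0, 0], "twist": 0}
    - {"grip": 1, "delta_pos": [0, 0, 0], "twist": 0}

```text
clock: 11.85
position: [0.4663, -0.0865, 0.0088]
ee_rot: [-0.091, 0.702, -0.091, -0.701]
contact_force: [0.2, -0.9, 0.2]
width: 0.0856
```

Emit:
step_arm:
  increments:
    - {"grip": 0.7, "delta_pos": [0, 0, 0], "twist": 0}
    - {"grip": 0.7, "delta_pos": [0, 0, 0], "twist": 0}
    - {"grip": 0.6, "delta_pos": [0, 0, 0], "twist": 0}
    - {"grip": 0.6, "delta_pos": [0, 0, 0], "twist": 0}
    - {"grip": 0.6, "delta_pos": [0, 0, 0], "twist": 0}
    - {"grip": 0.6, "delta_pos": [0, 0, 0], "twist": 0}
    - {"grip": 0.6, "delta_pos": [0, 0, 0], "twist": 0}

```text
clock: 12.43
position: [0.4666, -0.0872, 0.0096]
ee_rot: [-0.09, 0.702, -0.091, -0.7]
contact_force: [-1.4, -1.1, 6.1]
width: 0.0653
```

```bash
python3 -c "
from h import *
togo(464.8,325.3,-12.7)"
```

```text
pos [ 0.4666 -0.0872  0.0096] tooly -104.8 delta mm [ -1.8 412.5] twist 2.1 j6 [-0.33  1.5 ]
```

Emit:
step_arm:
  increments:
    - {"grip": 0.6, "delta_pos": [0, 0, 0.015], "twist": 0}
    - {"grip": 0.6, "delta_pos": [0, 0, 0.025], "twist": 0}
    - {"grip": 0.6, "delta_pos": [0, 0, 0.03], "twist": 0}
    - {"grip": 0.6, "delta_pos": [0, 0, 0.02], "twist": 0}
    - {"grip": 0.6, "delta_pos": [0, 0.0344, 0.01], "twist": 0.7}
    - {"grip": 0.6, "delta_pos": [0, 0.0344, 0], "twist": 0.7}
    - {"grip": 0.6, "delta_pos": [0, 0.0344, 0], "twist": 0.7}
    - {"grip": 0.6, "delta_pos": [0, 0.0344, 0], "twist": 0}
    - {"grip": 0.6, "delta_pos": [0, 0.0344, 0], "twist": 0}
    - {"grip": 0.6, "delta_pos": [0, 0.0344, 0], "twist": 0}

```text
clock: 13.27
position: [0.4648, 0.1215, 0.1084]
ee_rot: [0.078, -0.703, 0.078, 0.703]
contact_force: [0.9, 0.4, -2.2]
width: 0.065
```

Emit:
step_arm:
  increments:
    - {"grip": 0.6, "delta_pos": [0, 0.0344, 0], "twist": 0}
    - {"grip": 0.6, "delta_pos": [0, 0.0344, 0], "twist": 0}
    - {"grip": 0.6, "delta_pos": [0, 0.0344, 0], "twist": 0}
    - {"grip": 0.6, "delta_pos": [0, 0.0344, 0], "twist": 0}
    - {"grip": 0.6, "delta_pos": [0, 0.0344, 0], "twist": 0}
    - {"grip": 0.6, "delta_pos": [0, 0.034, 0], "twist": 0}
    - {"grip": 0.6, "delta_pos": [0, 0, -0.03], "twist": 0}
    - {"grip": 0.6, "delta_pos": [0, 0, -0.03], "twist": 0}
    - {"grip": 0.6, "delta_pos": [0, 0, 0], "twist": 0}
    - {"grip": 0.6, "delta_pos": [0, 0, 0], "twist": 0}

```text
clock: 14.1
position: [0.4636, 0.325, 0.0468]
ee_rot: [0.077, -0.701, 0.079, 0.704]
contact_force: [0.5, 0.7, -2.1]
width: 0.065
```

```bash
python3 -c "
from h import *
togo(465.3,325.3,-12.7)"
```

```text
pos [0.4636 0.325  0.0468] tooly -102.7 delta mm [1.7 0.3] twist -0.0 j6 [0.49 2.28]
```

Emit:
step_arm:
  increments:
    - {"grip": 0.6, "delta_pos": [0.0015, 0, -0.01], "twist": 0}
    - {"grip": 0.6, "delta_pos": [0, 0, -0.01], "twist": 0}
    - {"grip": 0.6, "delta_pos": [0, 0, -0.006], "twist": 0}
    - {"grip": 0.6, "delta_pos": [0, 0, -0.004], "twist": 0}
    - {"grip": 0.6, "delta_pos": [0, 0, -0.002], "twist": 0}
    - {"grip": 0.6, "delta_pos": [0, 0, 0], "twist": 0}
    - {"grip": 0.6, "delta_pos": [0, 0, 0], "twist": 0}
    - {"grip": 0.6, "delta_pos": [0, 0, 0], "twist": 0}

```text
clock: 14.77
position: [0.4674, 0.326, 0.0166]
ee_rot: [-0.078, 0.703, -0.078, -0.703]
contact_force: [0.6, 0.3, -2.9]
width: 0.0653
```

Emit:
step_arm:
  increments:
    - {"grip": 0.85, "delta_pos": [0, 0, 0], "twist": 0}
    - {"grip": 0.95, "delta_pos": [0, 0, 0], "twist": 0}
    - {"grip": 1, "delta_pos": [0, 0, 0], "twist": 0}
    - {"grip": 1, "delta_pos": [0, 0, 0], "twist": 0}
    - {"grip": 1, "delta_pos": [0, 0, 0.02], "twist": 0}
    - {"grip": 1, "delta_pos": [0, 0, 0.03], "twist": 0}
    - {"grip": 1, "delta_pos": [0, 0, 0.04], "twist": 0}
    - {"grip": 1, "delta_pos": [0, 0, 0.03], "twist": 0}

```text
clock: 15.43
position: [0.4675, 0.3261, 0.1387]
ee_rot: [-0.078, 0.703, -0.078, -0.702]
contact_force: [0.9, 1.3, -0.6]
width: 0.0856
```

Emit:
step_arm:
  increments:
    - {"grip": 1, "delta_pos": [0.0164, -0.0298, 0], "twist": 0.3}
    - {"grip": 1, "delta_pos": [0.0164, -0.0298, 0], "twist": 0.3}
    - {"grip": 1, "delta_pos": [0.0164, -0.0298, 0], "twist": 0.3}
    - {"grip": 1, "delta_pos": [0.0164, -0.0298, 0], "twist": 0.3}
    - {"grip": 1, "delta_pos": [0.0164, -0.0298, 0], "twist": 0.3}
    - {"grip": 1, "delta_pos": [0.0164, -0.0298, 0], "twist": 0.3}
    - {"grip": 1, "delta_pos": [0.0164, -0.0298, 0], "twist": 0.3}
    - {"grip": 1, "delta_pos": [0.0164, -0.0298, 0], "twist": 0.3}
    - {"grip": 1, "delta_pos": [0.0164, -0.0298, 0], "twist": 0.3}
    - {"grip": 1, "delta_pos": [0.0164, -0.0298, 0], "twist": 0}

```text
clock: 16.27
position: [0.6317, 0.0263, 0.1365]
ee_rot: [-0.062, 0.705, -0.062, -0.704]
contact_force: [-0.2, 0.3, 0.5]
width: 0.0849
```

Emit:
step_arm:
  increments:
    - {"grip": 1, "delta_pos": [0, 0, 0], "twist": 0}
    - {"grip": 1, "delta_pos": [0, 0, 0], "twist": 0}

```text
clock: 16.43
position: [0.6318, 0.0261, 0.1361]
ee_rot: [-0.063, 0.704, -0.063, -0.704]
contact_force: [-0.7, 0.2, 0.1]
width: 0.0855
```

```bash
python3 -c "
from h import *
togo(628.8,27.4,-10)
d=grab('top','top4')
print(rect(d,'blue',(150,190,230,290),.04),rect(d,'orange',(240,210,300,285),.007))
e=grab('side','side4')
cv2.imwrite('pics/c5.png',np.vstack([cv2.resize(d['img'][130:290,150:390,::-1],(450,300)),cv2.resize(e['img'][150:380,180:525,::-1],(450,300))]))"
```

```text
pos [0.6318 0.0261 0.1361] tooly -100.2 delta mm [-3.   1.3] twist 0.2 j6 [-0.07  1.68]
(array([465.2, 319.7, 142.9,  85.3, -12.4]), 1748) (array([493.1, 111.6,  49.9,  15.7, -89.3]), 93)
```

View pics/c5.png

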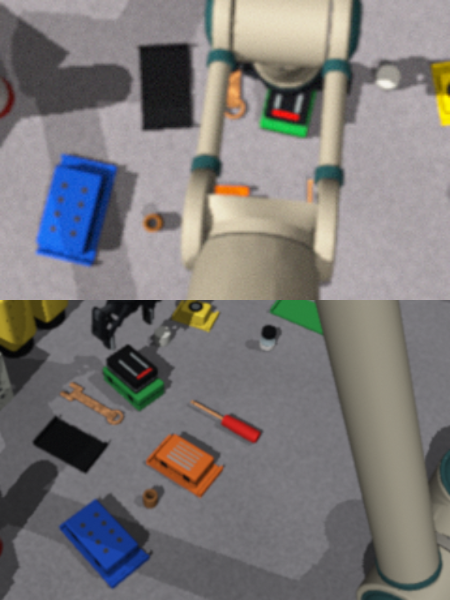

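Emit:
step_arm:
  increments:
    - {"grip": 1, "delta_pos": [-0.003, 0.0013, 0], "twist": 0}
    - {"grip": 1, "delta_pos": [0, 0, -0.025], "twist": 0}
    - {"grip": 1, "delta_pos": [0, 0, -0.03], "twist": 0}
    - {"grip": 1, "delta_pos": [0, 0, -0.02], "twist": 0}
    - {"grip": 1, "delta_pos": [0, 0, -0.01], "twist": 0}
    - {"grip": 1, "delta_pos": [0, 0, -0.007], "twist": 0}
    - {"grip": 1, "delta_pos": [0, 0, 0], "twist": 0}
    - {"grip": 1, "delta_pos": [0, 0, 0], "twist": 0}

```text
clock: 17.2
position: [0.6285, 0.0297, 0.045]
ee_rot: [-0.061, 0.705, -0.061, -0.704]
contact_force: [0.5, 0.2, 0.5]
width: 0.0853
```

Emit:
step_arm:
  increments:
    - {"grip": 0.6, "delta_pos": [0, 0, 0], "twist": 0}
    - {"grip": 0.6, "delta_pos": [0, 0, 0], "twist": 0}
    - {"grip": 0.5, "delta_pos": [0, 0, 0], "twist": 0}
    - {"grip": 0.5, "delta_pos": [0, 0, 0], "twist": 0}
    - {"grip": 0.5, "delta_pos": [0, 0, 0], "twist": 0}
    - {"grip": 0.5, "delta_pos": [0, 0, 0], "twist": 0}
    - {"grip": 0.5, "delta_pos": [0, 0, 0], "twist": 0}

```text
clock: 17.78
position: [0.6292, 0.0288, 0.0459]
ee_rot: [-0.062, 0.705, -0.062, -0.703]
contact_force: [0.0, -0.6, 6.2]
width: 0.0572
```

```bash
python3 -c "
from h import *
togo(639.3,206.9,4.1)"
```

```text
pos [0.6292 0.0288 0.0459] tooly -100.0 delta mm [ 10.1 178.1] twist 14.1 j6 [-0.06  1.68]
```

Emit:
step_arm:
  increments:
    - {"grip": 0.5, "delta_pos": [0, 0, 0.015], "twist": 0}
    - {"grip": 0.5, "delta_pos": [0, 0, 0.025], "twist": 0}
    - {"grip": 0.5, "delta_pos": [0, 0, 0.02], "twist": 0}
    - {"grip": 0.5, "delta_pos": [0.0017, 0.0297, 0], "twist": 2.3}
    - {"grip": 0.5, "delta_pos": [0.0017, 0.0297, 0], "twist": 2.4}
    - {"grip": 0.5, "delta_pos": [0.0017, 0.0297, 0], "twist": 2.4}
    - {"grip": 0.5, "delta_pos": [0.0017, 0.0297, 0], "twist": 2.4}
    - {"grip": 0.5, "delta_pos": [0.0017, 0.0297, 0], "twist": 2.3}
    - {"grip": 0.5, "delta_pos": [0.0017, 0.0297, 0], "twist": 2.3}
    - {"grip": 0.5, "delta_pos": [0, 0, 0], "twist": 0}

```text
clock: 18.62
position: [0.6379, 0.2135, 0.1036]
ee_rot: [0.025, 0.707, 0.029, -0.707]
contact_force: [0.1, -0.5, -2.2]
width: 0.0572
```

Emit:
step_arm:
  increments:
    - {"grip": 0.5, "delta_pos": [0, 0, -0.025], "twist": 0}
    - {"grip": 0.5, "delta_pos": [0, 0, -0.025], "twist": 0}
    - {"grip": 0.5, "delta_pos": [0, 0, -0.02], "twist": 0}
    - {"grip": 0.5, "delta_pos": [0, 0, 0], "twist": 0}
    - {"grip": 0.5, "delta_pos": [0, 0, 0], "twist": 0}
    - {"grip": 0.5, "delta_pos": [0, 0, 0], "twist": 0}

```text
clock: 19.12
position: [0.6391, 0.2073, 0.0351]
ee_rot: [0.025, 0.707, 0.025, -0.706]
contact_force: [0.2, 0.0, -1.7]
width: 0.057
```

```bash
python3 -c "
from h import *
togo(639.3,206.9,4.1)"
```

```text
pos [0.6391 0.2073 0.0351] tooly -85.9 delta mm [ 0.2 -0.4] twist 0.0 j6 [0.21 1.71]
```

Emit:
step_arm:
  increments:
    - {"grip": 0.5, "delta_pos": [0, 0, -0.009], "twist": 0}
    - {"grip": 0.5, "delta_pos": [0, 0, -0.007], "twist": 0}
    - {"grip": 0.5, "delta_pos": [0, 0, -0.004], "twist": 0}
    - {"grip": 0.5, "delta_pos": [0, 0, -0.0025], "twist": 0}
    - {"grip": 0.5, "delta_pos": [0, 0, 0], "twist": 0}
    - {"grip": 0.5, "delta_pos": [0, 0, 0], "twist": 0}
    - {"grip": 0.5, "delta_pos": [0, 0, 0], "twist": 0}

```text
clock: 19.7
position: [0.638, 0.2072, 0.0129]
ee_rot: [-0.025, -0.707, -0.025, 0.707]
contact_force: [-3.5, -1.9, 6.4]
width: 0.0575
```

Emit:
step_arm:
  increments:
    - {"grip": 0.75, "delta_pos": [0, 0, 0], "twist": 0}
    - {"grip": 0.85, "delta_pos": [0, 0, 0], "twist": 0}
    - {"grip": 1, "delta_pos": [0, 0, 0], "twist": 0}
    - {"grip": 1, "delta_pos": [0, 0, 0], "twist": 0}
    - {"grip": 1, "delta_pos": [0, 0, 0.02], "twist": 0}
    - {"grip": 1, "delta_pos": [0, 0, 0.03], "twist": 0}
    - {"grip": 1, "delta_pos": [0, 0, 0.03], "twist": 0}
    - {"grip": 1, "delta_pos": [0, 0, 0.02], "twist": 0}

```text
clock: 20.37
position: [0.6395, 0.2077, 0.1143]
ee_rot: [0.025, 0.708, 0.026, -0.705]
contact_force: [0.4, 0.7, -0.1]
width: 0.0852
```

Emit:
step_arm:
  increments:
    - {"grip": 1, "delta_pos": [-0.0021, -0.0297, 0], "twist": -2.6}
    - {"grip": 1, "delta_pos": [-0.0021, -0.0297, 0], "twist": -2.6}
    - {"grip": 1, "delta_pos": [-0.0021, -0.0297, 0], "twist": -2.7}
    - {"grip": 1, "delta_pos": [-0.0021, -0.0297, 0], "twist": -2.7}
    - {"grip": 1, "delta_pos": [-0.0021, -0.0297, 0], "twist": -2.7}
    - {"grip": 1, "delta_pos": [-0.0021, -0.0297, 0], "twist": -2.6}
    - {"grip": 1, "delta_pos": [0, 0, 0], "twist": 0}
    - {"grip": 1, "delta_pos": [0, 0, 0], "twist": 0}

```text
clock: 21.03
position: [0.6257, 0.0277, 0.1117]
ee_rot: [-0.074, 0.703, -0.074, -0.703]
contact_force: [1.6, 0.6, -0.4]
width: 0.0855
```

```bash
python3 -c "
from h import *
togo(626.6,29.4,-11.8)
e=grab('side','side5');d=grab('top','top5')
m=rect(d,'green',(280,140,335,210),.038);print(m)
cv2.imwrite('pics/c6.png',np.vstack([cv2.resize(d['img'][130:290,150:390,::-1],(450,300)),cv2.resize(e['img'][150:380,180:525,::-1],(450,300))]))"
```

```text
pos [0.6257 0.0277 0.1117] tooly -101.9 delta mm [0.9 1.7] twist 0.1 j6 [-0.07  1.71]
(array([601.5,  34.5,  68.8,  60.2,  78.2]), 233)
```

View pics/c6.png

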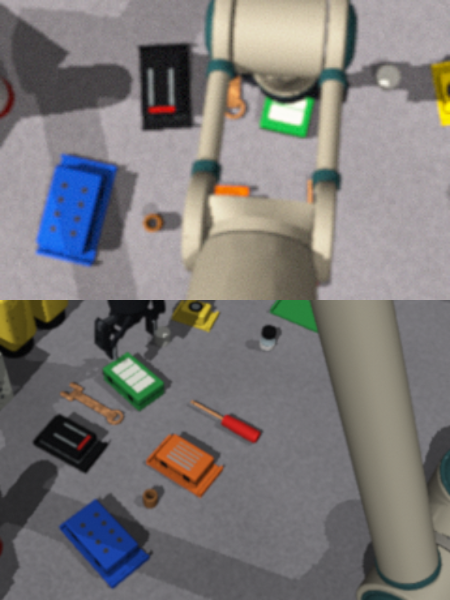

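Emit:
step_arm:
  increments:
    - {"grip": 1, "delta_pos": [0.001, 0.0015, 0], "twist": 0}
    - {"grip": 1, "delta_pos": [0, 0, -0.025], "twist": 0}
    - {"grip": 1, "delta_pos": [0, 0, -0.03], "twist": 0}
    - {"grip": 1, "delta_pos": [0, 0, -0.025], "twist": 0}
    - {"grip": 1, "delta_pos": [0, 0, -0.015], "twist": 0}
    - {"grip": 1, "delta_pos": [0, 0, -0.007], "twist": 0}
    - {"grip": 1, "delta_pos": [0, 0, 0], "twist": 0}
    - {"grip": 1, "delta_pos": [0, 0, 0], "twist": 0}

```text
clock: 21.8
position: [0.6272, 0.0315, 0.01]
ee_rot: [-0.072, 0.704, -0.072, -0.703]
contact_force: [-0.2, 0.4, 0.1]
width: 0.0857
```

Emit:
step_arm:
  increments:
    - {"grip": 0.7, "delta_pos": [0, 0, 0], "twist": 0}
    - {"grip": 0.7, "delta_pos": [0, 0, 0], "twist": 0}
    - {"grip": 0.6, "delta_pos": [0, 0, 0], "twist": 0}
    - {"grip": 0.6, "delta_pos": [0, 0, 0], "twist": 0}
    - {"grip": 0.6, "delta_pos": [0, 0, 0], "twist": 0}
    - {"grip": 0.6, "delta_pos": [0, 0, 0], "twist": 0}
    - {"grip": 0.6, "delta_pos": [0, 0, 0], "twist": 0}

```text
clock: 22.38
position: [0.628, 0.0302, 0.0117]
ee_rot: [-0.072, 0.705, -0.073, -0.702]
contact_force: [-1.3, -0.6, 6.1]
width: 0.0646
```

```bash
python3 -c "
from h import *
togo(443.3,-352.2,3.1)"
```

```text
pos [0.628  0.0302 0.0117] tooly -101.8 delta mm [-184.7 -382.4] twist 14.9 j6 [-0.06  1.71]
```

Emit:
step_arm:
  increments:
    - {"grip": 0.6, "delta_pos": [0, 0, 0.015], "twist": 0}
    - {"grip": 0.6, "delta_pos": [0, 0, 0.025], "twist": 0}
    - {"grip": 0.6, "delta_pos": [0, 0, 0.03], "twist": 0}
    - {"grip": 0.6, "delta_pos": [0, 0, 0.02], "twist": 0}
    - {"grip": 0.6, "delta_pos": [-0.0154, -0.0319, 0.01], "twist": 1.2}
    - {"grip": 0.6, "delta_pos": [-0.0154, -0.0319, 0], "twist": 1.2}
    - {"grip": 0.6, "delta_pos": [-0.0154, -0.0319, 0], "twist": 1.2}
    - {"grip": 0.6, "delta_pos": [-0.0154, -0.0319, 0], "twist": 1.3}
    - {"grip": 0.6, "delta_pos": [-0.0154, -0.0319, 0], "twist": 1.3}
    - {"grip": 0.6, "delta_pos": [-0.0154, -0.0319, 0], "twist": 1.3}

```text
clock: 23.22
position: [0.5327, -0.1615, 0.1094]
ee_rot: [0.026, -0.706, 0.026, 0.707]
contact_force: [0.7, -0.1, -4.5]
width: 0.0652
```

Emit:
step_arm:
  increments:
    - {"grip": 0.6, "delta_pos": [-0.0154, -0.0319, 0], "twist": 1.3}
    - {"grip": 0.6, "delta_pos": [-0.0154, -0.0319, 0], "twist": 1.3}
    - {"grip": 0.6, "delta_pos": [-0.0154, -0.0319, 0], "twist": 1.2}
    - {"grip": 0.6, "delta_pos": [-0.0154, -0.0319, 0], "twist": 1.2}
    - {"grip": 0.6, "delta_pos": [-0.0154, -0.0319, 0], "twist": 1.2}
    - {"grip": 0.6, "delta_pos": [-0.0154, -0.0315, 0], "twist": 1.2}
    - {"grip": 0.6, "delta_pos": [0, 0, -0.03], "twist": 0}
    - {"grip": 0.6, "delta_pos": [0, 0, -0.03], "twist": 0}
    - {"grip": 0.6, "delta_pos": [0, 0, 0], "twist": 0}
    - {"grip": 0.6, "delta_pos": [0, 0, 0], "twist": 0}

```text
clock: 24.05
position: [0.4402, -0.35, 0.0481]
ee_rot: [-0.017, -0.706, -0.021, 0.708]
contact_force: [-0.5, -0.7, -4.0]
width: 0.0653
```

```bash
python3 -c "
from h import *
togo(443.3,-352.2,3.1)"
```

```text
pos [ 0.4402 -0.35    0.0481] tooly -86.9 delta mm [ 3.1 -2.2] twist 0.0 j6 [-0.8   0.72]
```

Emit:
step_arm:
  increments:
    - {"grip": 0.6, "delta_pos": [0.002, -0.0015, -0.01], "twist": 0}
    - {"grip": 0.6, "delta_pos": [0, 0, -0.01], "twist": 0}
    - {"grip": 0.6, "delta_pos": [0, 0, -0.006], "twist": 0}
    - {"grip": 0.6, "delta_pos": [0, 0, -0.004], "twist": 0}
    - {"grip": 0.6, "delta_pos": [0, 0, -0.002], "twist": 0}
    - {"grip": 0.6, "delta_pos": [0, 0, 0], "twist": 0}
    - {"grip": 0.6, "delta_pos": [0, 0, 0], "twist": 0}
    - {"grip": 0.6, "delta_pos": [0, 0, 0], "twist": 0}

```text
clock: 24.72
position: [0.4442, -0.3534, 0.0181]
ee_rot: [0.019, 0.707, 0.019, -0.707]
contact_force: [0.4, -0.2, -4.4]
width: 0.0653
```

Emit:
step_arm:
  increments:
    - {"grip": 0.85, "delta_pos": [0, 0, 0], "twist": 0}
    - {"grip": 0.95, "delta_pos": [0, 0, 0], "twist": 0}
    - {"grip": 1, "delta_pos": [0, 0, 0], "twist": 0}
    - {"grip": 1, "delta_pos": [0, 0, 0], "twist": 0}
    - {"grip": 1, "delta_pos": [0, 0, 0.02], "twist": 0}
    - {"grip": 1, "delta_pos": [0, 0, 0.03], "twist": 0}
    - {"grip": 1, "delta_pos": [0, 0, 0.04], "twist": 0}
    - {"grip": 1, "delta_pos": [0, 0, 0.04], "twist": 0}

```text
clock: 25.38
position: [0.4433, -0.3527, 0.1487]
ee_rot: [-0.019, -0.706, -0.02, 0.707]
contact_force: [0.2, -1.2, 0.3]
width: 0.0853
```

Emit:
step_arm:
  increments:
    - {"grip": 1, "delta_pos": [-0.025, -0.02, 0.01], "twist": 0}
    - {"grip": 1, "delta_pos": [-0.025, -0.02, 0.01], "twist": 0}
    - {"grip": 1, "delta_pos": [-0.025, -0.02, 0.01], "twist": 0}
    - {"grip": 1, "delta_pos": [-0.025, -0.02, 0.01], "twist": 0}
    - {"grip": 1, "delta_pos": [-0.025, -0.02, 0.01], "twist": 0}
    - {"grip": 1, "delta_pos": [-0.025, -0.02, 0.01], "twist": 0}
    - {"grip": 1, "delta_pos": [-0.025, -0.02, 0.01], "twist": 0}
    - {"grip": 1, "delta_pos": [-0.025, -0.02, 0.01], "twist": 0}
    - {"grip": 1, "delta_pos": [-0.025, -0.02, 0.01], "twist": 0}
    - {"grip": 1, "delta_pos": [-0.025, -0.02, 0.01], "twist": 0}

```text
clock: 26.22
position: [0.1925, -0.5539, 0.2486]
ee_rot: [0.019, 0.707, 0.019, -0.707]
contact_force: [1.0, 0.3, 0.3]
width: 0.0854
```

Emit:
step_arm:
  increments:
    - {"grip": 1, "delta_pos": [0, 0, 0], "twist": 0}
    - {"grip": 1, "delta_pos": [0, 0, 0], "twist": 0}

```text
clock: 26.38
position: [0.1926, -0.5545, 0.2483]
ee_rot: [0.019, 0.707, 0.018, -0.707]
contact_force: [0.2, 0.3, -0.7]
width: 0.0854
```

```bash
python3 -c "
from h import *
d=grab('top','top6');e=grab('side','side6')
I=d['img'][:,:,::-1];f=lambda u0,v0:cv2.resize(I[v0:v0+80,u0:u0+80],(260,260),interpolation=cv2.INTER_CUBIC)
a=np.hstack([f(150,200),f(230,210),f(408,212)]);b=np.hstack([f(198,135),f(353,140),cv2.resize(e['img'][130:380,220:470,::-1],(260,260))])
cv2.imwrite('pics/c7.png',np.vstack([a,b]))"
```

```text
(no output)
```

View pics/c7.png

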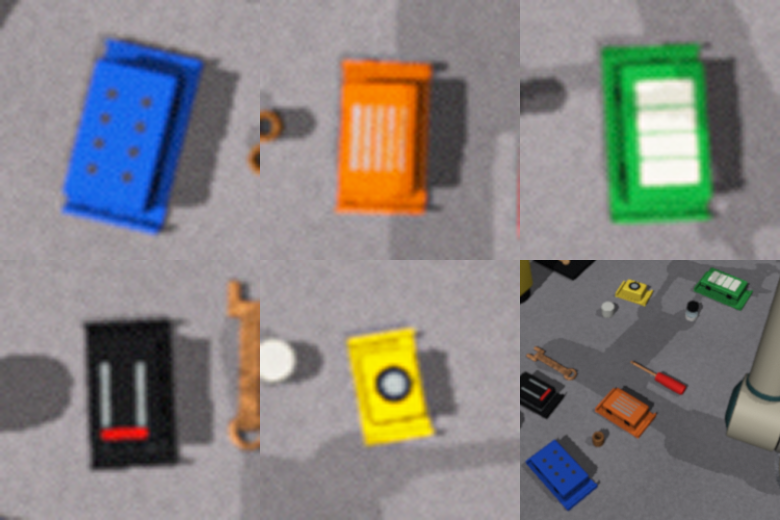

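```bash
python3 -c "
from h import *
d=load('top6')
for n,u,v,z,t in(('blue',186.3,241.5,.043,(464.8,325.3)),('orange',266.3,252.2,.039,(440.2,123.7)),('green',453.2,252.6,.043,(443.3,-352.2)),('yellow',393.9,177.8,.035,(637.3,-202.8)),('black',235.5,175,.039,(639.3,206.9))):
  p=cast(d,[[u,v]],z)[0]*1e3; print(n,p.round(1),(p-t).round(1))"
```

```text
blue [464.5 327.8] [-0.3  2.5]
orange [439.7 124.9] [-0.5  1.2]
green [ 443.7 -352.8] [ 0.4 -0.6]
yellow [ 635.6 -201.9] [-1.7  0.9]
black [636.8 208.2] [-2.5  1.3]
```

All five are within 3 mm of centre, so I'm handing in.

```bash
python3 -c "
from rig import manip
print(manip.sign_off())"
```

```text
the job is handed in; nothing more can be done
None
```

All five things are in the trays of their own colour, and I handed the job in at about 26 s of the 128 s allowed. The hand-in reports no verdict.

I took the stacks apart from the top: tape measure, drill case, socket case, battery, then screw box. Each was gripped across its width at 40 N and lowered to the tray floor. The socket case and screw box were released about 1–2 mm above the floor; the other three were touching it.

**Centring:** in the last top picture, the markings on each top lie within about 3 mm of the tray centres, against the 15 mm allowed. I read those mark positions by eye. The battery's marks only fixed its position across the tray; along the tray I judged it from the picture.

**Lengthwise and upright:** each thing was released turned to its tray's measured angle. The last pictures, top and side, show all five flat and in line between the stops. I did not measure their final angles separately.

**Robot:** the gripper is clear and touches nothing. The contact-force readings I saw while gripping and placing stayed below 7 N.

**Failed checks:** some colour-outline measurements taken mid-task failed or came out wrong because the arm or a same-coloured tray got in the way. I used earlier, unblocked measurements for those moves.

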